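# Slide the specimen jar along the fence to the viewing spot

### The arm

A 6-joint arm with a two-finger parallel gripper is mounted at the origin on the work surface. World frame = base frame: x ahead of the robot, y to its left, z up, the work surface at z = 0. Lengths are in m, angles in rad, forces in N, time in s.
With the tool pointing down it reaches from about 0.3 to 0.825 m from the base axis. Payload 5.4 kg.
Tool frame: the origin (TCP) lies at the very end of the fingers, on their centre line; the grasp point (between the pads) lies 19 mm behind it (arm.tcp_to_grasp is the distance from the TCP to the grasp point, in m); y points along the fingers, z is the direction in which the jaws open and shut, and the axes are right-handed (so a half turn about y gives the same grasp; the last joint's range is limited). The gripper opens to 92 mm and grips with 3 to 60 N. Pads are 20 mm wide; open, the fingers measure 128 mm over their backs; the gripper's body (75 mm by 189 mm) begins 69 mm behind the grasp point.
Start: joints at [-1.378, 0.158, 1.597, -0, 1.386, -0.21], TCP at [0.225, -0.529, 0.215] pointing down, gripper open.
Joint ranges: [-2.91, 2.91], [-0.94, 2.29], [0.18, 2.7], [-1.29, 4.43], [0.17, 2.64], [-3, 3]. Speed limits (rad/s): [2.57, 2.57, 3.14, 3.14, 3.14, 3.14].

### API

Orientations are given as a unit quaternion [x, y, z, w].
In Python, from workcell import monitor, viewer, arm gives the robot as it stands.
- The arm moves only by the shell command python3 -m creep 'ROWS'. ROWS is JSON, a list of rows, each an object of numbers: "x", "y", "z": the shift along the world's x, y, z in m; "wx", "wy", "wz": the turn, a rotation vector about the world's x, y, z in degrees; "grip": the opening, from 0 (shut) to 1 (fully open). A call has 1 to 5 rows; each row shifts and turns the pose as measured when the row begins; what a row does not reach is not made up. A row lasts 1/10 s, in which the tool goes at most 50 mm and 8.59 degrees, less where a joint would pass 70% of its speed; a pose out of reach is approached as far as the arm can. A call is refused whole if a number of a shift passes 0.05 or a number of a turn 8.59, either way. A call with a gripper value outside its range is refused whole. The fingers move at their own pace and stop on an object; the grip force is fixed at half the most. Time passes only in rows, so rows that do not move let the fingers close. It gives the time, the measured TCP pose, the force and the opening at its end, in the units of the state.
- monitor.sense(): the state, without advancing time (a new reading comes with each control period).
- viewer.capture(name): name is "scene" or "top" or "wrist"; returns the picture (480x640x3 uint8, red, green, blue); there is no depth.
- viewer.camera_info(name): a dict with "vertical_fov" (degrees; the focal length in pixels is half the picture's height over the tangent of half this angle, whatever the lens; pixels are square), "cx", "cy" (the principal point, pixels), "k1" (the pictures are not rectified: a ray, as slopes to the right and down, at radius r is drawn at 1 + k1 r^2 times it, then the intrinsics apply), "cam_to_world" (4x4, takes a point from camera to world coordinates). Camera axes: x right, y up, looking along -z (the intrinsics and any distortion apply to the point x, -y, -z); pixel columns grow to the right and rows downward; lengths in m; the calibration is good to about 2 mm. A picture is of the moment at which its call begins: read the wrist's pose just before it. camera_info takes no time and is no camera call; for the wrist camera it gives the pose at the moment of the call.
- arm.hand_in(): hands the job in, once; it reports no verdict.
The state is a dict: "time": time; "joints": joint angles; "joint_velocities": joint speeds; "tau": joint torques, N m; "tool_pos": TCP position; "orientation": TCP orientation; "force": force on the tool from outside, world axes, zero at the start; "wrist_torque": the same for the moment, N m; "grip_width": opening from 0.0 (shut) to 1.0 (fully open).
Only numpy, scipy, OpenCV 4.12 (cv2) and the standard library are available. Lean on these libraries where they do the work, as an engineer would, in place of code of your own. Each camera call takes 0.05 s, during which the arm holds its last target. There are 200 camera calls.

### The job

Push the yellow-lidded specimen jar along the metal fence of the viewing board until it stands squarely on the blue spot. Slide it, upright and against the fence all the way, without lifting it off the board, and let go of it there. Leave the white-lidded jar and the wash bottle where they are.

Things in the scene. Friction and masses are not known exactly. Their poses are not given: they have to be found in the camera images.
- yellow_jar_mid (a point): Centre (half-way up) of the loose jar to move: upright round clear plastic jar, ribbed yellow lid, brown shells inside; 70 mm tall, 92 mm in diameter up to 52 mm, its lid 84 mm; 0.25 to 0.5 kg. It stands on the board within 5 mm of the fence, 130 to 170 mm to either side of the blue disc's centre. z up. It slides with ordinary friction and stays where it is left.
- spot (a point): Centre of the blue disc (92 mm wide) on top of a fixed white board 500 x 128 x 8 mm lying on the bench, half-way along it. x points level at the straight aluminium fence on the board's long edge: its face is 46 mm from this point (a jar touching it can stand exactly on the disc), 12 mm thick, top 22 mm above the board. y runs along the fence, z up. Board ends are open. Its place and yaw vary.
- white_jar_mid (a point): Centre (half-way up) of a bystander jar of the same shape and size with a white lid and dark seed pods inside. It stands by the same fence on the other side of the spot, 130 to 170 mm from it. Leave it where it is.
- wash_bottle: Bystander, loose: a pale plastic wash bottle with a red cap and bent white nozzle, 66 mm in diameter, 195 mm tall, upright on the bench beyond one end of the board. Origin at the centre of its underside. Leave it where it is.
Not all that is in view belongs to the job. Leave any turquoise look-alike of the part that bears yellow_jar_mid alone.

How it is judged:
At the end, for the whole second after the job is handed in: The yellow-lidded jar stands upright (within 0.1 rad) and at rest on the board, its centre within 15 mm of the blue spot's centre along the fence and within 12 mm across it (that is, still by the fence), released (y of yellow_jar_mid in the frame of spot between -0.015 and 0.015 m and x of yellow_jar_mid in the frame of spot between -0.012 and 0.012 m and angle between yellow_jar_mid's own z axis and vertical below 0.1 rad and z of yellow_jar_mid in the frame of spot below 0.043 m and linear speed of yellow_jar below 0.02 m/s); the robot touches nothing.
It fails at once if the yellow-lidded jar strays more than 20 mm from the fence (x of yellow_jar_mid in the frame of spot below -0.02 m).
It fails at once if the yellow-lidded jar is lifted more than 15 mm (z of yellow_jar_mid in the frame of spot above 0.05 m).
It fails at once if the yellow-lidded jar is tipped by more than 0.35 rad (angle between yellow_jar_mid's own z axis and vertical above 0.35 rad).
It fails at once if the white-lidded jar is moved by more than 15 mm (distance of white_jar_mid from where it was at the start of the episode above 0.015 m).
It fails at once if the wash bottle is moved by more than 15 mm (distance of wash_bottle from where it was at the start of the episode above 0.015 m).
It also fails if it takes over 35 s, if anything falls off the work surface, if the arm or the gripper's body presses on something with over 40 N, if the wrist force passes 120 N, or if a joint passes its speed limit or range.

## Working session

There is one attempt and no reset: what is moved stays moved. The work goes in short steps, Python scripts to look and compute and a shell command to move; the robot and the scene stay as the last step left them, time stands still between calls to the robot, and variables do not carry over. Pictures are saved under pics/ and viewed, about 8 in all and at most 12, crops included, and the job is handed in when it is done.

```bash
mkdir -p pics
cat > h.py <<'E'
import numpy as np,cv2
from workcell import monitor,viewer,arm
def snap(n,f):
    i=viewer.camera_info(n); im=viewer.capture(n); cv2.imwrite(f'pics/{f}.png',im[:,:,::-1]); np.save(f'pics/{f}.npy',np.array([i['vertical_fov'],i['cx'],i['cy'],i['k1'],*np.array(i['cam_to_world']).ravel()])); return im
def px2w(f,u,v,z):
    a=np.load(f'pics/{f}.npy'); fl=240/np.tan(np.radians(a[0]/2)); T=a[4:].reshape(4,4)
    K=np.array([[fl,0,a[1]],[0,fl,a[2]],[0,0,1]])
    p=cv2.undistortPoints(np.array([[[u,v]]],float),K,np.array([a[3],0,0,0.]))[0,0]
    d=T[:3,:3]@np.array([p[0],-p[1],-1]); o=T[:3,3]; return o+d*(z-o[2])/d[2]
def w2px(f,P):
    a=np.load(f'pics/{f}.npy'); fl=240/np.tan(np.radians(a[0]/2)); T=a[4:].reshape(4,4)
    q=np.linalg.inv(T)@np.append(P,1); x,y=q[0]/-q[2],-q[1]/-q[2]; s=1+a[3]*(x*x+y*y); return np.array([a[1]+fl*x*s,a[2]+fl*y*s])
E
python3 - <<'E'
from h import *
for n in('scene','top'): snap(n,n+'0'); print(n,np.load(f'pics/{n}0.npy').round(3))
s=monitor.sense();print(s['time'],s['tool_pos'],s['orientation'],s['force'])
a=cv2.imread('pics/top0.png');b=cv2.imread('pics/scene0.png')
E
```

```text
scene [ 5.57250e+01  3.14049e+02  2.42588e+02 -1.16000e-01  3.66000e-01
 -7.24000e-01  5.84000e-01  1.03300e+00  9.30000e-01  2.76000e-01
 -2.41000e-01 -3.07000e-01  1.30000e-02  6.32000e-01  7.75000e-01
  7.95000e-01  0.00000e+00  0.00000e+00  0.00000e+00  1.00000e+00]
top [ 4.37330e+01  3.18200e+02  2.29364e+02 -1.71000e-01  4.00000e-03
  9.98000e-01 -6.50000e-02  3.80000e-01 -1.00000e+00  3.00000e-03
 -4.00000e-03 -8.90000e-02 -4.00000e-03  6.50000e-02  9.98000e-01
  1.46300e+00  0.00000e+00  0.00000e+00  0.00000e+00  1.00000e+00]
0.1 [ 0.22527104 -0.52841961  0.21373725] [-0.14145387  0.69341181 -0.69221281  0.1414648 ] [-0.10367455  0.32764972 -0.56781537]
```

View pics/top0.png

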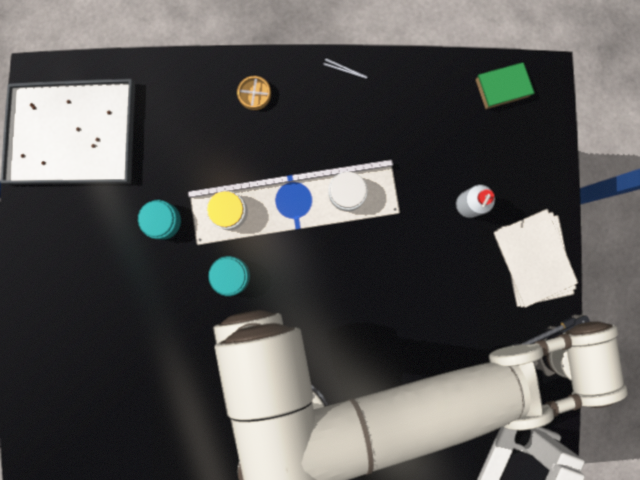

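View pics/scene0.png

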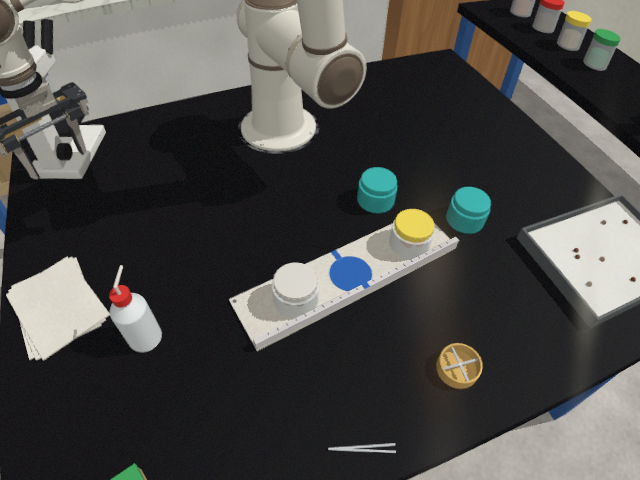

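Top view: the yellow lid is at (226,209), the blue disc at (294,200) and the white lid at (348,190). The turquoise look-alikes are at (159,219) and (229,276), and the bottle is at (476,200). Only the jar at (226,209) is on the board with a yellow lid. The yellow-lidded pot at the top right of the scene view is on another bench. Next I'll measure and confirm in a crop.

Run:
```python
from h import *
hs={}
def blob(f,lo,hi,box):
    im=cv2.imread(f'pics/{f}.png');h=cv2.cvtColor(im,cv2.COLOR_BGR2HSV);m=cv2.inRange(h,lo,hi);M=np.zeros_like(m);x0,y0,x1,y1=box;M[y0:y1,x0:x1]=m[y0:y1,x0:x1]
    n,l,s,c=cv2.connectedComponentsWithStats(M);k=1+s[1:,4].argmax();cs,_=cv2.findContours((l==k).astype(np.uint8),0,2);e=cv2.fitEllipse(cv2.convexHull(cs[0]));return e
for f,by,bb in(('top0',(190,170,270,250),(268,170,320,226)),('scene0',(380,200,450,260),(325,250,378,298))):
    for nm,lo,hi,b,z in(('yel',(20,120,120),(35,255,255),by,.078),('blue',(100,120,60),(125,255,255),bb,.008)):
        e=blob(f,lo,hi,b);print(f,nm,e,px2w(f,*e[0],z).round(4))
for u,v in((226,209),(159,219),(229,276),(348,190)): print(u,v,px2w('top0',u,v,.078 if v<215 else .07).round(4))
# fence: fit bright top edge ends
for u,v in((190,194),(392,163)): print('fence top outer',px2w('top0',u,v,.03).round(4))
for u,v in((197,244),(399,213)): print('board near',px2w('top0',u,v,.008).round(4))
print('bottle',px2w('top0',466,206,.0))
im=cv2.imread('pics/top0.png')[140:300,130:410];cv2.imwrite('pics/c1.png',cv2.resize(im,None,fx=2.8,fy=2.8,interpolation=2))
```

```text
top0 yel ((224.8655242919922, 208.5888214111328), (34.23197937011719, 34.77964782714844), 158.552978515625) [0.518  0.1353 0.078 ]
top0 blue ((293.7901306152344, 202.52784729003906), (34.5092658996582, 43.39003372192383), 168.0903778076172) [ 0.5403 -0.0228  0.008 ]
scene0 yel ((413.6722106933594, 224.7856903076172), (33.52110290527344, 40.06231689453125), 103.68993377685547) [0.5226 0.1318 0.078 ]
scene0 blue ((348.39031982421875, 270.7264404296875), (36.436317443847656, 50.70161056518555), 131.20458984375) [ 0.538  -0.0221  0.008 ]
226 209 [0.5171 0.1327 0.078 ]
159 219 [0.4939 0.2942 0.07  ]
229 276 [0.3608 0.1249 0.07  ]
348 190 [ 0.5624 -0.1523  0.078 ]
fence top outer [0.5584 0.2295 0.03  ]
fence top outer [ 0.6354 -0.2616  0.03  ]
board near [0.4376 0.2145 0.008 ]
board near [ 0.5155 -0.2805  0.008 ]
bottle [ 0.53459708 -0.44949256  0.        ]
```

View pics/c1.png

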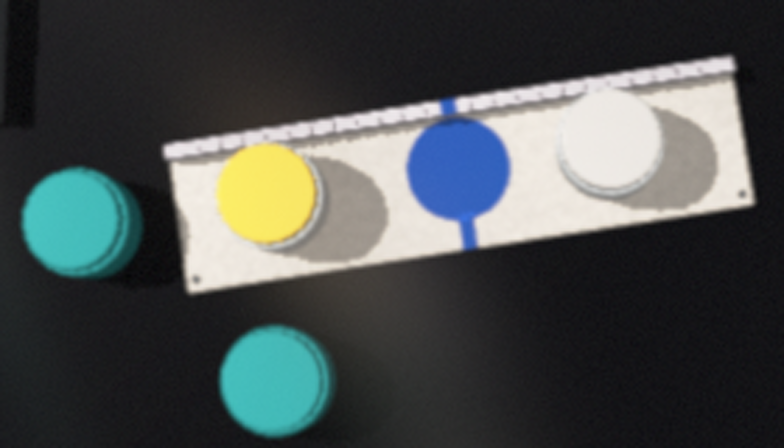

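The crop confirms it: the yellow-ribbed lid with clear body is at crop (266,193) on the board by the fence, and the turquoise jars at (80,222) and (275,380) are both off the board. The disc centre is at crop (458,168). The plan is to shut the fingers, yaw them so their face pushes along the fence and slightly into it, and push low from the jar's +y side.

```bash
cat >> h.py <<'E'
S=np.array([.5435,-.0225]);X=np.array([.988,.155]);Y=np.array([-.155,.988])
def tospot(p): d=np.array(p[:2])-S; return np.array([d@X,d@Y])
def tow(x,y): return S+x*X+y*Y
E
python3 - <<'E'
from h import *
from scipy.spatial.transform import Rotation as R
s=monitor.sense();r=R.from_quat(s['orientation']);print(r.as_matrix().round(3))
print('disc',px2w('top0',130+458/2.8,140+168/2.8,.008),tospot(px2w('top0',130+458/2.8,140+168/2.8,.008)))
print('jar',tospot([.520,.1335]))
print('pre',tow(-.004,.232),'end',tow(-.004,.056))
z=r.as_matrix()[:,2];a=np.degrees(np.arctan2(z[1],z[0]));print('tool z az',a,'fence x az',np.degrees(.155))
E
```

```text
[[-0.92  -0.     0.392]
 [-0.392  0.002 -0.92 ]
 [-0.    -1.    -0.002]]
disc [ 0.54650746 -0.02220852  0.008     ] [ 0.00301655 -0.00017817]
jar [0.000962  0.1577705]
pre [0.503588 0.206096] end [0.530868 0.032208]
tool z az -66.91977494612937 fence x az 8.88084582452776
```

```bash
R='{"x":0.017,"y":0.046,"wz":8.4,"grip":0}'
python3 -m creep '[{"x":0.017,"y":0.046,"wz":8.4,"grip":0},{"x":0.017,"y":0.046,"wz":8.4,"grip":0},{"x":0.017,"y":0.046,"wz":8.4,"grip":0},{"x":0.017,"y":0.046,"wz":8.4,"grip":0},{"x":0.017,"y":0.046,"wz":8.4,"grip":0}]'
python3 -m creep '[{"x":0.017,"y":0.046,"wz":8.4,"grip":0},{"x":0.017,"y":0.046,"wz":8.4,"grip":0},{"x":0.017,"y":0.046,"wz":8.4,"grip":0},{"x":0.017,"y":0.046,"wz":8.4,"grip":0},{"x":0.017,"y":0.046,"wz":8.4,"grip":0}]'
python3 -m creep '[{"x":0.017,"y":0.046,"grip":0},{"x":0.017,"y":0.046,"grip":0},{"x":0.017,"y":0.046,"grip":0},{"x":0.017,"y":0.046,"grip":0},{"x":0,"grip":0}]'
cat > st.py <<'E'
from h import *
from scipy.spatial.transform import Rotation as R
s=monitor.sense();m=R.from_quat(s['orientation']).as_matrix();print('t',s['time'],'pos',s['tool_pos'].round(4) if hasattr(s['tool_pos'],'round') else s['tool_pos'],'spot',tospot(s['tool_pos']).round(4),'az',np.degrees(np.arctan2(m[1,2],m[0,2])).round(1),'down',m[:,1].round(3),'F',np.round(s['force'],1),'g',s['grip_width'])
print('to pre',(tow(-.004,.232)-np.array(s['tool_pos'])[:2]).round(4))
E
python3 st.py
```

```text
t 0.1 pos [ 0.2253 -0.5284  0.2137] spot [-0.3928 -0.4505] az -66.9 down [-0.     0.002 -1.   ] F [-0.1  0.3 -0.6] g 1.0009104088357168
to pre [0.2783 0.7345]schema error: expected keys x, y, z, wx, wy, wz, grip
schema error: expected keys x, y, z, wx, wy, wz, grip
schema error: expected keys x, y, z, wx, wy, wz, grip
```

All seven keys are required in every row, so I'll retype the rows.

```bash
python3 -m creep '[{"x":0.017,"y":0.046,"z":0,"wx":0,"wy":0,"wz":8.4,"grip":0},{"x":0.017,"y":0.046,"z":0,"wx":0,"wy":0,"wz":8.4,"grip":0},{"x":0.017,"y":0.046,"z":0,"wx":0,"wy":0,"wz":8.4,"grip":0},{"x":0.017,"y":0.046,"z":0,"wx":0,"wy":0,"wz":8.4,"grip":0},{"x":0.017,"y":0.046,"z":0,"wx":0,"wy":0,"wz":8.4,"grip":0}]'
python3 -m creep '[{"x":0.017,"y":0.046,"z":0,"wx":0,"wy":0,"wz":8.4,"grip":0},{"x":0.017,"y":0.046,"z":0,"wx":0,"wy":0,"wz":8.4,"grip":0},{"x":0.017,"y":0.046,"z":0,"wx":0,"wy":0,"wz":8.4,"grip":0},{"x":0.017,"y":0.046,"z":0,"wx":0,"wy":0,"wz":8.4,"grip":0},{"x":0.017,"y":0.046,"z":0,"wx":0,"wy":0,"wz":8.4,"grip":0}]'
python3 st.py
```

```text
time: 0.6
tool_pos: [0.3082, -0.2954, 0.2095]
orientation: [-0.385, 0.596, -0.591, 0.384]
force: [1.7, 0.5, 0.1]
grip_width: 0.587
time: 1.1
tool_pos: [0.3917, -0.0598, 0.2082]
orientation: [0.576, -0.413, 0.409, -0.574]
force: [0.7, -0.7, 0.2]
grip_width: 0.156
t 1.1 pos [ 0.3917 -0.0598  0.2082] spot [-0.1557 -0.0133] az 18.9 down [-0.006  0.001 -1.   ] F [ 0.7 -0.7  0.2] g 0.15628807350400958
to pre [0.1118 0.2659]
```

```bash
python3 -m creep '[{"x":0.018,"y":0.044,"z":0,"wx":0,"wy":0,"wz":0,"grip":0},{"x":0.018,"y":0.044,"z":0,"wx":0,"wy":0,"wz":0,"grip":0},{"x":0.018,"y":0.044,"z":0,"wx":0,"wy":0,"wz":0,"grip":0},{"x":0.018,"y":0.044,"z":0,"wx":0,"wy":0,"wz":0,"grip":0},{"x":0.018,"y":0.044,"z":0,"wx":0,"wy":0,"wz":0,"grip":0}]'
python3 -m creep '[{"x":0.018,"y":0.044,"z":0,"wx":0,"wy":0,"wz":0,"grip":0},{"x":0,"y":0,"z":0,"wx":0,"wy":0,"wz":0,"grip":0}]'
python3 st.py; python3 -c "
from h import *
snap('wrist','w1');snap('top','t1')
a=cv2.imread('pics/w1.png');b=cv2.imread('pics/t1.png')[100:340,100:420];b=cv2.resize(b,None,fx=1.25,fy=1.25)
a=cv2.resize(a,(400,300));cv2.imwrite('pics/j1.png',np.hstack([a,b]))"
```

```text
time: 1.6
tool_pos: [0.4821, 0.1713, 0.2073]
orientation: [0.577, -0.411, 0.408, -0.575]
force: [0.8, -1.5, -0.4]
grip_width: 0.004
time: 1.8
tool_pos: [0.5004, 0.2219, 0.2055]
orientation: [0.579, -0.41, 0.406, -0.576]
force: [0.0, -1.0, 0.7]
grip_width: 0.007
t 1.8 pos [0.5004 0.2219 0.2055] spot [-0.0047  0.2481] az 19.5 down [-0.007  0.001 -1.   ] F [ 0.  -1.   0.7] g 0.007105571982695008
to pre [ 0.0032 -0.0158]
```

View pics/j1.png

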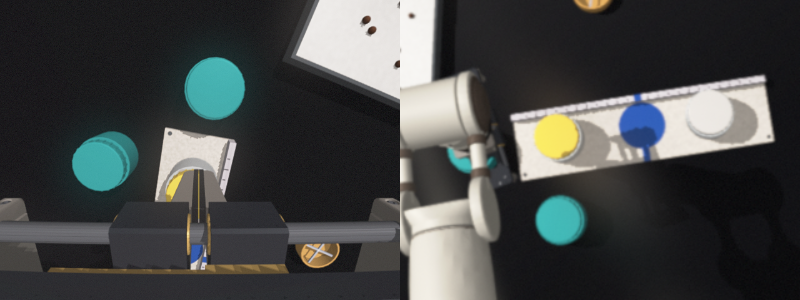

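The fingers are shut, and in the wrist picture (at 400 px scale) the tip is near (198,172). The jars are undisturbed. The gap between the yellow jar and the turquoise one is about 70 mm, so I'll descend in its middle.

```bash
python3 -m creep '[{"x":0.002,"y":-0.009,"z":-0.04,"wx":0,"wy":0,"wz":0,"grip":0},{"x":0,"y":0,"z":-0.03,"wx":0,"wy":0,"wz":0,"grip":0},{"x":0,"y":0,"z":0,"wx":0,"wy":0,"wz":0,"grip":0}]'
python3 st.py; python3 -c "
from h import *
snap('wrist','w2');snap('scene','s2')
a=cv2.imread('pics/w2.png');b=cv2.imread('pics/s2.png')[140:320,260:500];b=cv2.resize(b,(400,300))
a=cv2.resize(a,(400,300));cv2.imwrite('pics/j2.png',np.hstack([a,b]))"
```

```text
time: 2.2
tool_pos: [0.5017, 0.2053, 0.1357]
orientation: [0.578, -0.411, 0.409, -0.575]
force: [-0.5, -0.6, 0.1]
grip_width: 0.004
t 2.2 pos [0.5017 0.2053 0.1357] spot [-0.006   0.2316] az 19.2 down [-0.005 -0.002 -1.   ] F [-0.5 -0.6  0.1] g 0.00430496393826239
to pre [0.0019 0.0008]
```

View pics/j2.png

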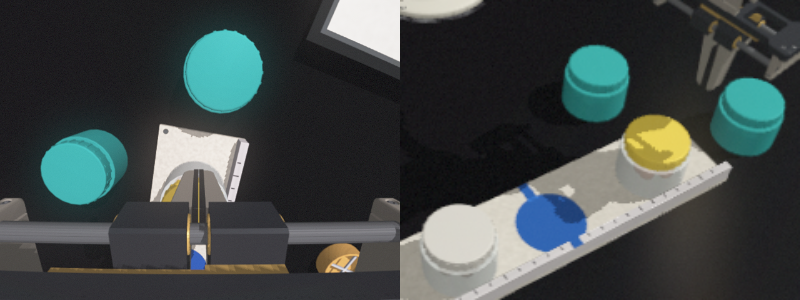

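The wrist view shows the jar under the tip and the next turquoise jar at (223,70), clear of it. The scene view shows the fingers above the gap. I'll shift +7 mm along the board and descend.

```bash
python3 -m creep '[{"x":0.001,"y":0.007,"z":0,"wx":0,"wy":0,"wz":0,"grip":0},{"x":0,"y":0,"z":-0.025,"wx":0,"wy":0,"wz":0,"grip":0},{"x":0,"y":0,"z":-0.015,"wx":0,"wy":0,"wz":0,"grip":0},{"x":0,"y":0,"z":0,"wx":0,"wy":0,"wz":0,"grip":0}]'
python3 st.py; python3 -c "
from h import *
snap('scene','s3')
b=cv2.imread('pics/s3.png')[160:280,360:520];cv2.imwrite('pics/j3.png',cv2.resize(b,(640,480)))"
```

```text
time: 2.7
tool_pos: [0.5107, 0.2139, 0.107]
orientation: [-0.572, 0.406, -0.414, 0.58]
force: [-0.8, 0.2, -0.6]
grip_width: 0.004
t 2.7 pos [0.5107 0.2139 0.107 ] spot [0.0042 0.2387] az 19.1 down [ 0.016  0.002 -1.   ] F [-0.8  0.2 -0.6] g 0.004355923050889176
to pre [-0.0071 -0.0079]
```

View pics/j3.png

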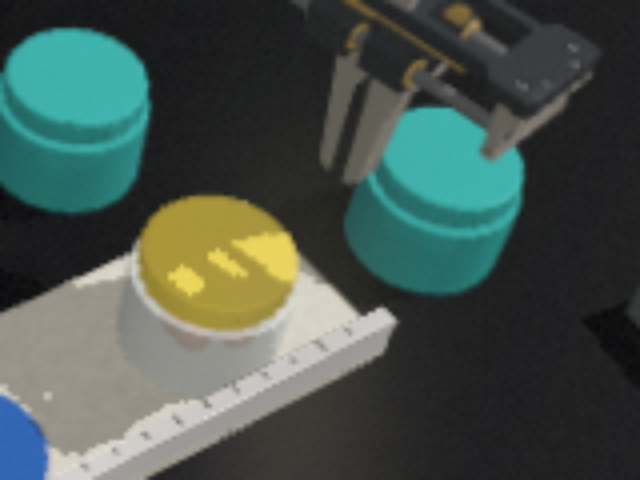

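x drifted about 9 mm and the tool tilted slightly, so I'll check the joints for a limit.

```bash
python3 -c "
from h import *
s=monitor.sense();print(np.round(s['joints'],3),np.round(s['joint_velocities'],3),np.round(s['tau'],1),np.round(s['wrist_torque'],2),s['tool_pos'])"
python3 -m creep '[{"x":0,"y":0,"z":0,"wx":0,"wy":0,"wz":0,"grip":0}]'; python3 st.py;python3 -c "
from h import *
s=monitor.sense();print(np.round(s['joints'],3))"
```

```text
[ 1.790e-01  1.990e-01  1.772e+00 -1.000e-03  1.154e+00 -1.540e-01] [ 0.    -0.014 -0.017 -0.     0.006  0.001] [ -0.1 -36.6 -28.8   0.1  -0.1   0. ] [-0.01 -0.09 -0.01] [0.51128681 0.21406257 0.10796861]
time: 2.85
tool_pos: [0.512, 0.2143, 0.1091]
orientation: [-0.572, 0.405, -0.415, 0.58]
force: [0.7, -0.6, -0.1]
grip_width: 0.005
t 2.85 pos [0.512  0.2143 0.1091] spot [0.0055 0.2389] az 19.1 down [ 0.018  0.002 -1.   ] F [ 0.7 -0.6 -0.1] g 0.005199109716130579
to pre [-0.0084 -0.0082]
[ 1.790e-01  1.980e-01  1.770e+00 -1.000e-03  1.155e+00 -1.530e-01]
```

```bash
python3 -m creep '[{"x":-0.005,"y":0,"z":0,"wx":0,"wy":0,"wz":0,"grip":0},{"x":-0.005,"y":0,"z":0,"wx":0,"wy":0,"wz":0,"grip":0}]'; python3 st.py
python3 -m creep '[{"x":0,"y":0,"z":-0.02,"wx":0,"wy":0,"wz":0,"grip":0}]'; python3 st.py
python3 -m creep '[{"x":0,"y":0,"z":0,"wx":0,"wy":0,"wz":0,"grip":0},{"x":0,"y":0,"z":0,"wx":0,"wy":0,"wz":0,"grip":0},{"x":0,"y":0,"z":0,"wx":0,"wy":0,"wz":0,"grip":0}]'; python3 st.py
```

```text
time: 3.05
tool_pos: [0.503, 0.2146, 0.1111]
orientation: [-0.571, 0.405, -0.416, 0.581]
force: [-0.4, 0.3, 0.1]
grip_width: 0.002
t 3.05 pos [0.503  0.2146 0.1111] spot [-0.0033  0.2405] az 19.1 down [ 0.022  0.003 -1.   ] F [-0.4  0.3  0.1] g 0.002212289480395727
to pre [ 0.0006 -0.0085]
time: 3.15
tool_pos: [0.505, 0.2153, 0.0943]
orientation: [-0.569, 0.403, -0.417, 0.583]
force: [0.5, 0.2, 0.5]
grip_width: 0.008
t 3.15 pos [0.505  0.2153 0.0943] spot [-0.0012  0.2409] az 19.1 down [ 0.028  0.004 -1.   ] F [0.5 0.2 0.5] g 0.007617600103785503
to pre [-0.0014 -0.0092]
time: 3.45
tool_pos: [0.503, 0.2151, 0.0938]
orientation: [-0.57, 0.404, -0.416, 0.582]
force: [0.5, 0.1, -1.1]
grip_width: 0.004
t 3.45 pos [0.503  0.2151 0.0938] spot [-0.0031  0.2411] az 19.1 down [ 0.025  0.004 -1.   ] F [ 0.5  0.1 -1.1] g 0.0039045445452219763
to pre [ 0.0006 -0.0091]
```

It's only drift from re-measured poses, with no contact. I'll level the tool and continue down in small steps.

```bash
python3 -m creep '[{"x":0,"y":-0.002,"z":-0.02,"wx":0,"wy":1.4,"wz":0,"grip":0},{"x":0,"y":0,"z":-0.02,"wx":0,"wy":0,"wz":0,"grip":0}]'; python3 st.py
python3 -m creep '[{"x":0,"y":0,"z":-0.015,"wx":0,"wy":0,"wz":0,"grip":0},{"x":0,"y":0,"z":0,"wx":0,"wy":0,"wz":0,"grip":0}]'; python3 st.py
```

```text
time: 3.65
tool_pos: [0.5069, 0.214, 0.0581]
orientation: [-0.573, 0.408, -0.412, 0.58]
force: [-0.2, 0.4, 0.8]
grip_width: 0.005
t 3.65 pos [0.5069 0.214  0.0581] spot [0.0005 0.2393] az 19.1 down [ 0.01   0.006 -1.   ] F [-0.2  0.4  0.8] g 0.005213484099884033
to pre [-0.0033 -0.0079]
time: 3.85
tool_pos: [0.506, 0.2138, 0.0413]
orientation: [-0.573, 0.409, -0.411, 0.579]
force: [0.0, -0.6, 0.5]
grip_width: 0.004
t 3.85 pos [0.506  0.2138 0.0413] spot [-0.0005  0.2392] az 19.1 down [ 0.007  0.005 -1.   ] F [ 0.  -0.6  0.5] g 0.004341934295236475
to pre [-0.0024 -0.0077]
```

```bash
python3 -m creep '[{"x":-0.003,"y":0,"z":-0.016,"wx":0,"wy":0,"wz":0,"grip":0},{"x":0.001,"y":-0.01,"z":0,"wx":0,"wy":0,"wz":0,"grip":0},{"x":0.001,"y":-0.01,"z":0,"wx":0,"wy":0,"wz":0,"grip":0}]'; python3 st.py
python3 -m creep '[{"x":0.001,"y":-0.01,"z":0,"wx":0,"wy":0,"wz":0,"grip":0},{"x":0.001,"y":-0.01,"z":0,"wx":0,"wy":0,"wz":0,"grip":0}]'; python3 st.py
python3 -c "
from h import *
snap('scene','s4')
b=cv2.imread('pics/s4.png')[170:320,320:520];cv2.imwrite('pics/j4.png',cv2.resize(b,(640,480)))"
```

```text
time: 4.15
tool_pos: [0.5068, 0.1939, 0.0276]
orientation: [-0.573, 0.407, -0.411, 0.58]
force: [0.3, -0.2, -0.2]
grip_width: 0.001
t 4.15 pos [0.5068 0.1939 0.0276] spot [-0.0028  0.2195] az 19.2 down [ 0.011  0.006 -1.   ] F [ 0.3 -0.2 -0.2] g 0.0010426794977540317
to pre [-0.0032  0.0122]
time: 4.35
tool_pos: [0.5096, 0.1726, 0.0292]
orientation: [-0.572, 0.408, -0.412, 0.581]
force: [-0.6, 1.7, -1.2]
grip_width: 0.006
t 4.35 pos [0.5096 0.1726 0.0292] spot [-0.0032  0.198 ] az 19.2 down [ 0.012  0.007 -1.   ] F [-0.6  1.7 -1.2] g 0.006439161969797886
to pre [-0.006   0.0335]
```

View pics/j4.png

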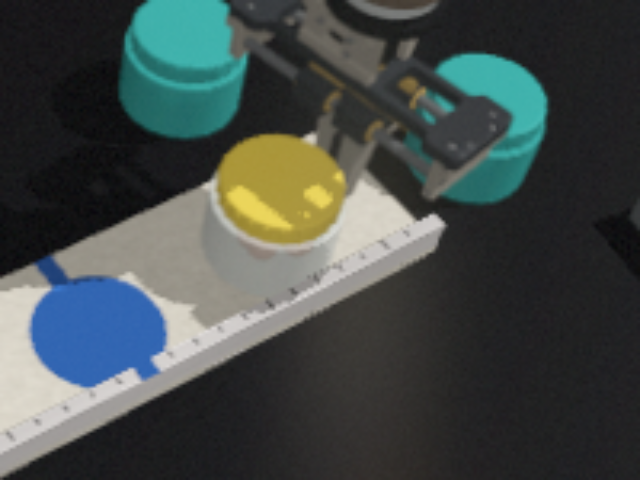

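The picture shows the finger against the jar at (345,180). The jar is upright and sliding along the fence, with a push force of about 2 N. I'll keep going.

```bash
python3 -m creep '[{"x":0.001,"y":-0.01,"z":-0.001,"wx":0,"wy":0,"wz":0,"grip":0},{"x":0.002,"y":-0.01,"z":-0.001,"wx":0,"wy":0,"wz":0,"grip":0},{"x":0.001,"y":-0.01,"z":0,"wx":0,"wy":0,"wz":0,"grip":0},{"x":0.001,"y":-0.01,"z":0,"wx":0,"wy":0,"wz":0,"grip":0}]'; python3 st.py
python3 -m creep '[{"x":0.001,"y":-0.01,"z":0,"wx":0,"wy":0,"wz":0,"grip":0},{"x":0.002,"y":-0.01,"z":0,"wx":0,"wy":0,"wz":0,"grip":0},{"x":0.001,"y":-0.01,"z":0,"wx":0,"wy":0,"wz":0,"grip":0},{"x":0.001,"y":-0.01,"z":0,"wx":0,"wy":0,"wz":0,"grip":0}]'; python3 st.py
```

```text
time: 4.8
tool_pos: [0.5143, 0.1316, 0.0293]
orientation: [-0.57, 0.41, -0.411, 0.582]
force: [-5.7, 7.2, 3.9]
grip_width: 0.008
t 4.8 pos [0.5143 0.1316 0.0293] spot [-0.0049  0.1567] az 19.1 down [ 0.01   0.013 -1.   ] F [-5.7  7.2  3.9] g 0.007714219288776972
to pre [-0.0107  0.0745]
time: 5.2
tool_pos: [0.5121, 0.0952, 0.0294]
orientation: [-0.57, 0.418, -0.404, 0.581]
force: [-7.0, 7.7, 4.6]
grip_width: 0.002
t 5.2 pos [0.5121 0.0952 0.0294] spot [-0.0128  0.1211] az 19.0 down [-0.007  0.025 -1.   ] F [-7.   7.7  4.6] g 0.002009111758274129
to pre [-0.0085  0.1109]
```

The lateral reaction has grown to 7 N and the finger is being pushed off to the near side. I'll back off, level and square the tool, and look.

```bash
python3 -m creep '[{"x":-0.002,"y":0.012,"z":0,"wx":0,"wy":0,"wz":0,"grip":0},{"x":0,"y":0,"z":0,"wx":-1.4,"wy":0,"wz":-6,"grip":0},{"x":0,"y":0,"z":0,"wx":0,"wy":0,"wz":0,"grip":0}]'; python3 st.py
cat > look.py <<'E'
import sys
from h import *
t=sys.argv[1]; snap('scene','s'+t)
f='s'+t;im=cv2.imread(f'pics/{f}.png');h=cv2.cvtColor(im,cv2.COLOR_BGR2HSV);m=cv2.inRange(h,(20,100,70),(35,255,255));m[:,:330]=0;m[:190]=0;m[310:]=0;m[:,440:]=0
cs,_=cv2.findContours(m,0,2);c=max(cs,key=cv2.contourArea);e=cv2.fitEllipse(cv2.convexHull(c));p=px2w(f,*e[0],.078);print(e,p.round(4),'jar in spot',tospot(p).round(4))
b=im[170:320,290:490];cv2.imwrite(f'pics/j{t}.png',cv2.resize(b,(640,480)))
E
python3 look.py 5
```

```text
time: 5.5
tool_pos: [0.511, 0.1063, 0.0304]
orientation: [0.553, -0.442, 0.441, -0.551]
force: [0.3, 0.3, 0.7]
grip_width: 0.003
t 5.5 pos [0.511  0.1063 0.0304] spot [-0.0122  0.1323] az 12.7 down [-0.003 -0.001 -1.   ] F [0.3 0.3 0.7] g 0.0030166191577334243
to pre [-0.0074  0.0998]
((378.3784484863281, 243.19256591796875), (35.648414611816406, 42.08301544189453), 103.98605346679688) [0.5409 0.0384 0.078 ] jar in spot [0.0069 0.0605]
```

View pics/j5.png

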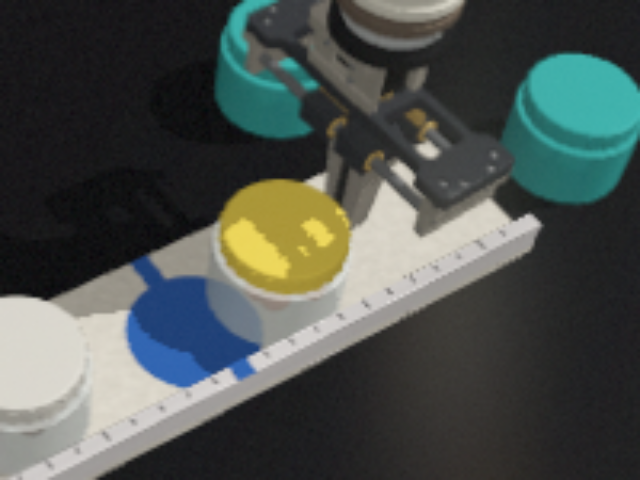

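The jar is upright at the fence, with its lid at (285,240) in the crop, about 60 mm short of the spot. I'll re-centre the finger with less tilt and push on.

```bash
python3 -m creep '[{"x":0.009,"y":0,"z":-0.003,"wx":0,"wy":0,"wz":0,"grip":0},{"x":0.002,"y":-0.01,"z":0,"wx":0,"wy":0,"wz":0,"grip":0},{"x":0.002,"y":-0.01,"z":0,"wx":0,"wy":0,"wz":0,"grip":0},{"x":0.002,"y":-0.01,"z":0,"wx":0,"wy":0,"wz":0,"grip":0}]'; python3 st.py
python3 -m creep '[{"x":0.002,"y":-0.01,"z":0,"wx":0,"wy":0,"wz":0,"grip":0},{"x":0.002,"y":-0.01,"z":0,"wx":0,"wy":0,"wz":0,"grip":0}]'; python3 st.py
```

```text
time: 5.95
tool_pos: [0.5262, 0.0781, 0.0275]
orientation: [-0.553, 0.442, -0.437, 0.554]
force: [-3.5, 7.2, 4.5]
grip_width: 0.003
t 5.95 pos [0.5262 0.0781 0.0275] spot [-0.0015  0.1021] az 13.1 down [-0.005  0.006 -1.   ] F [-3.5  7.2  4.5] g 0.0032797872999277573
to pre [-0.0226  0.128 ]
time: 6.15
tool_pos: [0.5289, 0.059, 0.0276]
orientation: [-0.553, 0.445, -0.434, 0.555]
force: [-3.5, 7.0, 4.3]
grip_width: 0.002
t 6.15 pos [0.5289 0.059  0.0276] spot [-0.0018  0.0828] az 13.2 down [-0.01   0.012 -1.   ] F [-3.5  7.   4.3] g 0.0020332099453960212
to pre [-0.0253  0.1471]
```

```bash
python3 -m creep '[{"x":0.002,"y":-0.009,"z":0,"wx":0,"wy":0,"wz":0,"grip":0},{"x":0.002,"y":-0.009,"z":0,"wx":0,"wy":0,"wz":0,"grip":0}]'; python3 st.py
python3 look.py 6
python3 - <<'E'
from h import *
snap('top','t6');im=cv2.imread('pics/t6.png');h=cv2.cvtColor(im,cv2.COLOR_BGR2HSV);m=cv2.inRange(h,(20,100,70),(35,255,255));m[:170]=0;m[250:]=0;m[:,:180]=0;m[:,340:]=0
cs,_=cv2.findContours(m,0,2);c=max(cs,key=cv2.contourArea);print(cv2.contourArea(c));e=cv2.fitEllipse(cv2.convexHull(c));p=px2w('t6',*e[0],.078);print(e,tospot(p).round(4))
a=cv2.resize(im[130:280,180:380],(400,300));b=cv2.resize(cv2.imread('pics/j6.png'),(400,300));cv2.imwrite('pics/k6.png',np.hstack([a,b]))
E
```

```text
time: 6.35
tool_pos: [0.5314, 0.042, 0.0276]
orientation: [-0.552, 0.448, -0.431, 0.556]
force: [-3.5, 7.4, 5.3]
grip_width: 0.008
t 6.35 pos [0.5314 0.042  0.0276] spot [-0.002   0.0657] az 13.1 down [-0.015  0.019 -1.   ] F [-3.5  7.4  5.3] g 0.008382582996809386
to pre [-0.0278  0.164 ]
((356.44970703125, 253.69393920898438), (37.28142166137695, 42.47352600097656), 100.42237091064453) [ 0.5496 -0.0151  0.078 ] jar in spot [0.0071 0.0063]
499.0
((292.11077880859375, 197.5510711669922), (28.083986282348633, 34.551353454589844), 11.10213851928711) [0.0008 0.0004]
```

View pics/k6.png

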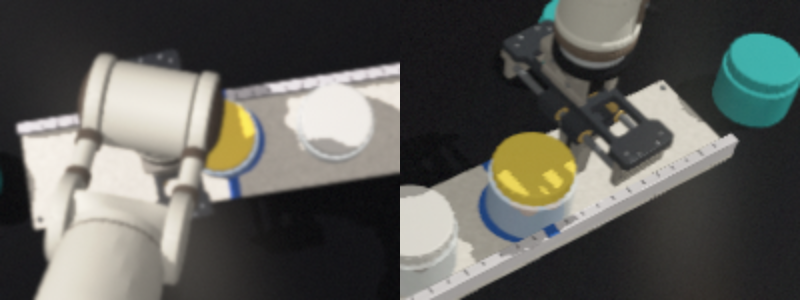

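Nearly there: the scene view measures about 6 mm short, and a blue crescent still shows on the far side. I'll push about 5 mm more, back off along +y, rise and re-measure.

```bash
python3 -m creep '[{"x":0.001,"y":-0.005,"z":0,"wx":0,"wy":0,"wz":0,"grip":0}]'; python3 st.py
python3 -m creep '[{"x":-0.003,"y":0.02,"z":0,"wx":0,"wy":0,"wz":0,"grip":0},{"x":-0.004,"y":0.025,"z":0,"wx":0,"wy":0,"wz":0,"grip":0},{"x":-0.004,"y":0.025,"z":0.02,"wx":0,"wy":0,"wz":0,"grip":0},{"x":-0.01,"y":0.01,"z":0.05,"wx":0,"wy":0,"wz":0,"grip":0},{"x":-0.01,"y":0.01,"z":0.05,"wx":0,"wy":0,"wz":0,"grip":0}]'
python3 -m creep '[{"x":-0.03,"y":0.03,"z":0.02,"wx":0,"wy":0,"wz":0,"grip":0},{"x":-0.03,"y":0.03,"z":0,"wx":0,"wy":0,"wz":0,"grip":0},{"x":-0.03,"y":0.03,"z":0,"wx":0,"wy":0,"wz":0,"grip":0},{"x":0,"y":0,"z":0,"wx":0,"wy":0,"wz":0,"grip":0}]'; python3 st.py
python3 look.py 7
python3 - <<'E'
from h import *
snap('top','t7');im=cv2.imread('pics/t7.png');h=cv2.cvtColor(im,cv2.COLOR_BGR2HSV);m=cv2.inRange(h,(20,100,70),(35,255,255));m[:170]=0;m[250:]=0;m[:,:180]=0;m[:,340:]=0
cs,_=cv2.findContours(m,0,2);c=max(cs,key=cv2.contourArea);e=cv2.fitEllipse(cv2.convexHull(c));p=px2w('t7',*e[0],.078);print(cv2.contourArea(c),e,tospot(p).round(4))
# disc vs jar: disc centre from scene0/top0 with stripe opened away
for f,b in(('top0',(268,170,320,226)),('scene0',(325,250,378,298))):
    h=cv2.cvtColor(cv2.imread(f'pics/{f}.png'),cv2.COLOR_BGR2HSV);m=cv2.inRange(h,(100,120,60),(125,255,255));M=np.zeros_like(m);M[b[1]:b[3],b[0]:b[2]]=m[b[1]:b[3],b[0]:b[2]]
    M=cv2.morphologyEx(M,cv2.MORPH_OPEN,cv2.getStructuringElement(2,(17,17)));c=max(cv2.findContours(M,0,2)[0],key=cv2.contourArea);e=cv2.fitEllipse(c);print(f,e,tospot(px2w(f,*e[0],.008)).round(4))
a=cv2.resize(im[130:280,180:380],(400,300));b=cv2.resize(cv2.imread('pics/j7.png'),(400,300));cv2.imwrite('pics/k7.png',np.hstack([a,b]))
E
```

```text
time: 6.55
tool_pos: [0.5324, 0.0362, 0.0274]
orientation: [-0.552, 0.448, -0.432, 0.556]
force: [-3.6, 6.8, 4.2]
grip_width: 0.004
t 6.55 pos [0.5324 0.0362 0.0274] spot [-0.0019  0.0598] az 13.1 down [-0.015  0.019 -1.   ] F [-3.6  6.8  4.2] g 0.0035394366556313803
to pre [-0.0288  0.1699]
time: 7.05
tool_pos: [0.4972, 0.1234, 0.1427]
orientation: [0.555, -0.451, 0.43, -0.551]
force: [0.3, -0.0, 0.4]
grip_width: 0.007
time: 7.45
tool_pos: [0.4117, 0.215, 0.1735]
orientation: [-0.55, 0.445, -0.436, 0.557]
force: [-0.4, -0.0, -0.2]
grip_width: 0.001
t 7.45 pos [0.4117 0.215  0.1735] spot [-0.0934  0.2551] az 13.0 down [-0.004  0.015 -1.   ] F [-0.4 -0.  -0.2] g 0.0006877416011347493
to pre [ 0.0919 -0.0089]
((352.9825439453125, 255.3321533203125), (37.13999557495117, 42.589073181152344), 103.24826049804688) [ 0.5508 -0.0234  0.078 ] jar in spot [ 0.0071 -0.002 ]
930.5 ((291.3572082519531, 196.7896728515625), (35.182098388671875, 35.338523864746094), 167.1905975341797) [0.0028 0.0019]
top0 ((293.2088928222656, 199.9176788330078), (34.65571975708008, 35.01911926269531), 24.5495548248291) [0.0034 0.0007]
scene0 ((349.11279296875, 272.58074951171875), (32.198116302490234, 40.537078857421875), 83.81388854980469) [-0.0006 -0.0001]
```

View pics/k7.png

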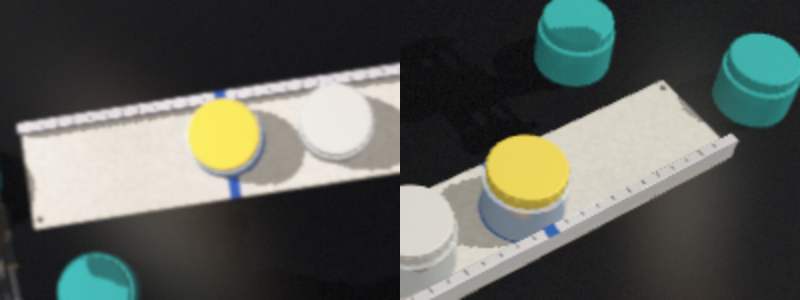

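Both views show the jar upright against the fence and covering the disc. Along the fence its offset from the disc is +1 mm (top) and -2 mm (scene). I'll check the bystanders, then hand in.

Run:
```python
from h import *
a,b=[cv2.imread(f'pics/{f}.png',0).astype(np.float32) for f in('scene0','s7')]
for n,(x0,y0,x1,y1) in dict(white=(265,255,325,312),bottle=(100,260,165,355)).items(): print(n,cv2.phaseCorrelate(a[y0:y1,x0:x1],b[y0:y1,x0:x1],cv2.createHanningWindow((x1-x0,y1-y0),cv2.CV_32F)))
s=monitor.sense();print(s['time'],np.abs(s['joint_velocities']).max());print(arm.hand_in())
```

```text
white ((-0.032830137612982924, 0.010598175349244343), 0.9189075962702433)
bottle ((-0.0015971095962328263, -0.015739832824358757), 0.9947372510753296)
7.55 0.034601370789272216
the job is handed in; nothing more can be done
None
```

I pushed the yellow-lidded jar along the fence with shut fingers until it covered the blue spot. I then backed off, raised the arm clear and handed the job in at 7.55 s; no verdict was reported.

**Along the fence:** the last pictures put the jar within 2 mm of the spot's centre (+1 mm from the top camera, -2 mm from the scene camera).

**Across the fence:** the cameras disagreed, at -0.6 mm (top) and +7.7 mm (scene). Both are inside the 12 mm limit. The jar visibly touches the fence, so the scene figure is probably camera calibration error.

**Bystanders:** the white-lidded jar and the wash bottle shifted less than 0.1 pixel between the first and last scene pictures.

**During the push:** partway along, the fence pushed the finger about 10 mm off line, with sideways force of about 7 N. I backed off, re-centred with less tilt and finished the push. The force never came near the limits.

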